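Close the casting frame with its loose end wall and latch it

ROBOT

A 7-joint arm with a two-finger parallel gripper is mounted at the origin on the work surface. World frame = base frame: x ahead of the robot, y to its left, z up, the work surface at z = 0. Lengths are in m, angles in rad, forces in N, time in s.
With the tool pointing down it reaches from about 0.4 to 0.85 m from the base axis. Payload 10.4 kg.
Tool frame: the origin (TCP) lies between the finger pads; the fingertips stand 11 mm ahead of it and the grasp point (between the pads) lies 8 mm behind it (tip_reach is the distance from the TCP to the fingertips, in m); z points along the fingers, y is the line along which they close (so a half turn about z gives the same grasp; the last joint's range is limited). The gripper opens to 85 mm and grips with 20 to 120 N. Pads are 22 mm wide; open, the fingers measure 114 mm over their backs; the gripper's body (76 mm by 85 mm) begins 54 mm behind the grasp point. The pads swing forward as they close: fully open they stand 13 mm farther back than shut.
Start: joints at [-1.294, 0.332, -0.065, 1.46, 0.022, 1.35, -0.088], TCP at [0.185, 0.597, 0.242] pointing down, gripper open.
Joint ranges: [-2.6, 2.6], [-0.5, 2.12], [-1.47, 1.34], [0.16, 2.42], [-1.27, 4.41], [0.06, 2.06], [-2.6, 2.6]. Speed limits (rad/s): [2.22, 2.22, 2.79, 2.79, 3.14, 3.14, 3.14].

INTERFACE

Orientations are given as a unit quaternion [x, y, z, w].
In Python, from workcell import * gives the robot as it stands.
- The arm moves only by the shell command python3 -m inch 'ROWS' [OPENING] [FORCE]. ROWS is JSON, a list of rows, each an object with "slide": the shift along the world's x, y, z in m, a list of three; "yaw": the turn about the world's z in rad. A call has 1 to 20 rows; each row is the pose to reach, as a shift and turn from the pose commanded when the call began; what a row does not reach only later rows make up. A row lasts 1/12 s, in which the tool goes at most 41.7 mm and 7.16 degrees, less where a joint would pass 70% of its speed; a pose out of reach is approached as far as the arm can. A call with a gripper value outside its range is refused whole. OPENING is the closure in counts, from 0 (fully open) to 255 (shut), set as the call begins (- or left out, the last holds). The fingers move at their own pace and stop on an object; FORCE is the grip in N (left out, the last holds). Time passes only in rows, so rows that repeat a pose let the fingers close. It gives the time, the measured TCP pose, the force, the opening and the grip force at its end, in the units of the state.
- get_obs(): the state, without advancing time (a new reading comes with each control period).
- camera(name): name is "side" or "top"; returns a dict with "frame" (420x560x3 uint8, red, green, blue), "fx", "fy", "cx", "cy" (pixels), "k1" (the pictures are not rectified: a ray, as slopes to the right and down, at radius r is drawn at 1 + k1 r^2 times it, then the intrinsics apply), "extrinsics" (4x4, takes a point from world to camera coordinates). Camera axes: x right, y down, z forward; pixel columns grow to the right and rows downward; lengths in m; the calibration is good to about 2 mm. A picture is of the moment at which its call begins. There is no depth.
- hand_in(): hands the job in; it is judged then, once.
The state is a dict: "clock": time; "joint_pos": joint angles; "joint_velocities": joint speeds; "tau": joint torques, N m; "position": TCP position; "ee_rot": TCP orientation; "ft_force": force on the tool from outside, world axes, zero at the start; "torque": the same for the moment, N m; "grip_width": opening from 0.0 (shut) to 1.0 (fully open); "grasp_force": force on a finger pad.
Only numpy, scipy, OpenCV 4.12 (cv2) and the standard library are available. Lean on these libraries where they do the work, as an engineer would, in place of code of your own. Each camera call takes 0.05 s, during which the arm holds its last target. There are 200 camera calls.

TASK

Close the open side of the casting frame so that plaster can be poured over the clay relief: stand the loose end wall upright on its long thin edge in the opening, foot behind the low strip on the base, red handle outwards, centred and flush against the frame. Then throw the wire loop of the draw latch over the wall's keeper and press the lever down flat so that the wall is clamped, and let go. Do not touch the soft clay relief, and leave the other things on the table where they are.

Things in the scene. Friction and masses are not known exactly. Their poses are not given: they have to be found in the camera images.
- frame: Casting frame, fixed: plywood base 250 x 230 x 15 mm, three grey walls 15 mm thick, tops 95 mm above the table, 190 mm wide outside. Origin: on the table under its middle; x points away from its open side (the opening faces -x, roughly the robot's right), y along the opening, z up. The side walls end at x = -85 mm; the loose wall's inner face goes against these ends.
- opening (a point): Frame axes. Where point wall_mid belongs: frame x -92.5 mm, 55 mm above the table.
- foot_strip (a point): Frame axes. Top middle of the wooden strip on the base along the opening, 27 mm above the table (12 mm above the base), 14 mm wide from frame x -103.5 to -117.5 mm, 190 mm long. The wall's foot stands on the base behind it, between strip and side walls (3.5 mm play).
- lever_pivot (a point): Frame axes. Middle of the latch lever's pivot, at frame x -55 mm, 87 mm above the table; its axis is the frame's y. It sits on a wooden tie rail that crosses the frame just behind the opening (frame x -85 to -25 mm, top 75 mm above the table).
- relief: Soft grey clay relief, dome 90 mm across, 32 mm high, on the frame's base inside the walls, its centre 38 mm behind the frame's middle (fixed). Origin at the centre of its underside. Must not be touched.
- wall_mid (a point): Middle of the loose grey end wall, a board 190 x 80 x 15 mm, 0.18 to 0.29 kg, lying flat at the start, red handle up. Axes: x towards its top edge (with a notch 90 mm long, 20 mm deep in the middle), y along its length, z out of the outer (handle) face. In place its x is up, its y is the frame's y, its z is the frame's -x.
- wall_handle (a point): Wall axes. Middle of the wall's red bow handle: a bar 14 mm wide (wall y), 12 mm thick (wall z), 48 mm long (wall x), its centre 40 mm out from the outer face and 3 mm below the wall's mid-height, on two posts of its own width.
- keeper (a point): Wall axes. Where the centre of the loop's cross-bar sits when latched: in the notch, just in front of the keeper, a steel lip 36 mm long (wall y), 4 mm thick, standing 12 mm up from the notch's floor and leaning outwards 20 degrees; its tip is 10 mm above this point.
- loop_bar (a point): Centre of the cross-bar of the latch's wire loop: steel rod 6 mm thick, 57 mm long along the frame's y. Two side rods join its ends to a pin 58 mm away through the lever; 51 mm free between them. The loop falls by its weight: it starts thrown back (away from the opening, 5 to 20 degrees above level); pushed past upright it falls forward over the keeper.
- loop (a joint): Angle of the loop about its pin relative to the lever, rad: 0 when latched, grows as it is thrown up and back, about 4.4 at the start (its stop is 4.5). loop minus lever is the loop's elevation above the direction of the opening. The loop is sprung lengthwise: 6 N per mm, 2 to 3 mm stretched when latched.
- lever (a joint): Latch lever angle, rad: 0 flat (closed, level, pointing away from the opening), 1.57 straight up, more leans over the opening (stop 2.1). Starts at 1.45 to 1.7, stays where left. Steel strip 22 mm wide, 5 mm thick, 81 mm long from its pivot; loop pin 18 mm from the pivot. With the loop hooked its end takes about 2 N; over centre at about 0.2, then it stays.
- lever_end (a point): Near the lever's free end, 70 mm from its pivot, on the face that is on top when flat (towards the opening while it stands up).
- stick_cup: Paper cup, 74 mm wide, 85 mm high, with wooden sticks and spoons up to 220 mm high; bystander, to be left alone. Origin: under its middle, on the table.
- paint_tube: Yellow paint tube with white cap, lying, 160 x 46 x 38 mm; bystander, to be left alone. Origin: under its middle, on the table.
- tape_dispenser: Black desk tape dispenser, 150 x 58 x 92 mm; bystander, to be left alone. Origin: under its middle, on the table.
- sponge: Yellow and green sponge, 105 x 68 x 30 mm; bystander, to be left alone. Origin: under its middle, on the table.
- modelling_tool: Wooden modelling tool, 185 mm long, 12 mm thick, lying; bystander, to be left alone. Origin: under its middle, on the table.
Not all that is in view belongs to the job. Leave any pink or yellow look-alike of the part that bears wall_mid alone.

How it is judged:
By the outcome, as a careful person would: the job done as asked, in the order asked, and still so for the second after the job is handed in, with the robot touching nothing.
It also fails if it takes over 70 s, if anything falls off the work surface, if the arm or the gripper's body presses on something with over 40 N, if the wrist force passes 120 N, or if a joint passes its speed limit or range.

## Working session

There is one attempt and no reset: what is moved stays moved. The work goes in short steps, Python scripts to look and compute and a shell command to move; the robot and the scene stay as the last step left them, time stands still between calls to the robot, and variables do not carry over. Pictures are saved under pics/ and viewed, at most 10 in all, crops included, and the job is handed in when it is done.

```bash
ls; mkdir -p pics
python3 - <<'E'
from workcell import *
import cv2
for n in ("side","top"):
    c=camera(n); cv2.imwrite(f"pics/{n}0.png",c["frame"][:,:,::-1]); print(n,c["fx"],c["fy"],c["cx"],c["cy"],c["k1"]); print(c["extrinsics"])
print(get_obs())
E
```

```text
pics
side 442.94462628061456 442.94462628061456 283.14713764755595 207.4118183292319 0.04040898732447781
[[ 0.68778666 -0.72591111  0.00160361 -0.30714914]
 [-0.49652312 -0.4720552  -0.72844264  0.29464893]
 [ 0.5295416   0.5002169  -0.68510492  1.0898025 ]
 [ 0.          0.          0.          1.        ]]
top 418.95942696814797 418.95942696814797 285.25091861572906 220.65528836020786 0.0067698359767236005
[[ 6.77356990e-04 -9.99991823e-01 -3.98682979e-03  4.37711120e-02]
 [-9.98912303e-01 -4.90734914e-04 -4.66258505e-02  4.55905147e-01]
 [ 4.66235127e-02  4.01407567e-03 -9.98904468e-01  1.38994810e+00]
 [ 0.00000000e+00  0.00000000e+00  0.00000000e+00  1.00000000e+00]]
{'clock': 0.1, 'joint_pos': array([-1.29360989,  0.33278341, -0.06468285,  1.46087427,  0.02161484,
        1.34988573, -0.0884857 ]), 'joint_velocities': array([ 1.31611862e-05, -8.61085776e-04,  7.65610192e-04, -1.85814178e-03,
       -2.46506584e-04,  1.08744753e-03,  1.55616690e-03]), 'tau': array([ 1.52142173e-03, -6.26745272e+01,  4.92140511e-02, -3.92428744e+01,
        1.63280085e-02,  7.18872048e-03, -2.43782364e-05]), 'position': array([0.18449369, 0.59681011, 0.24160313]), 'ee_rot': array([ 1.49322179e-01,  9.88788396e-01, -6.25073526e-04, -5.52507671e-05]), 'ft_force': array([-0.65218788, -1.39368509,  0.51739146]), 'torque': array([0.00364285, 0.05149075, 0.00903192]), 'grasp_force': 0.0, 'grip_width': 1.0021339485299907}
```

View pics/side0.png

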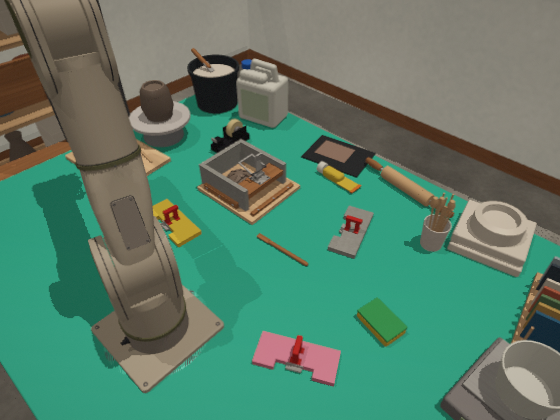

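View pics/top0.png

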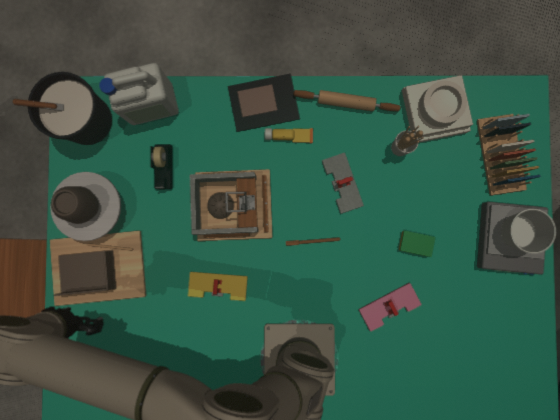

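The frame is at about px (231,205) in the top view with its opening to the image right (-y). The grey wall lies at (342,182), and the pink and yellow ones are decoys. I'll enlarge both regions.

```bash
cat > h.py <<'E'
import numpy as np, cv2
from workcell import *
def ray(c,u,v):
    d=np.array([(u-c["cx"])/c["fx"],(v-c["cy"])/c["fy"]]); s=d.copy()
    for _ in range(20): s=d/(1+c["k1"]*(s@s))
    E=np.array(c["extrinsics"]); R,t=E[:3,:3],E[:3,3]
    return -R.T@t, R.T@np.array([s[0],s[1],1.])
def onz(c,u,v,z):
    o,d=ray(c,u,v); return o+d*(z-o[2])/d[2]
def proj(c,p):
    E=np.array(c["extrinsics"]); q=E[:3,:3]@np.array(p)+E[:3,3]; s=q[:2]/q[2]; s=s*(1+c["k1"]*(s@s))
    return s*c["fx"]+[c["cx"],c["cy"]]
def crop(img,x0,y0,w,h,k): return cv2.resize(img[y0:y0+h,x0:x0+w],None,fx=k,fy=k,interpolation=cv2.INTER_CUBIC)
E
python3 - <<'E'
import cv2,numpy as np
from h import crop
t=cv2.imread("pics/top0.png"); s=cv2.imread("pics/side0.png")
a=np.hstack([crop(t,185,163,92,84,5),crop(t,315,147,60,84,5)])   # 460+300
cv2.imwrite("pics/c1.png",a)
b=np.hstack([crop(s,195,135,108,84,5),crop(s,323,195,52,84,5)])
cv2.imwrite("pics/c2.png",b)
E
```

```text
(no output)
```

View pics/c1.png

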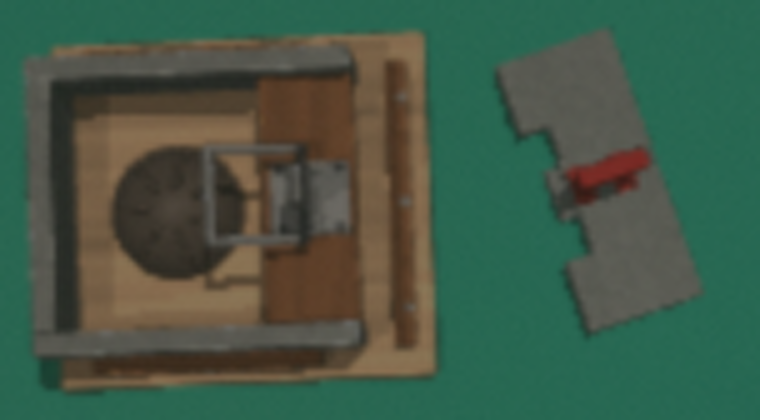

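View pics/c2.png

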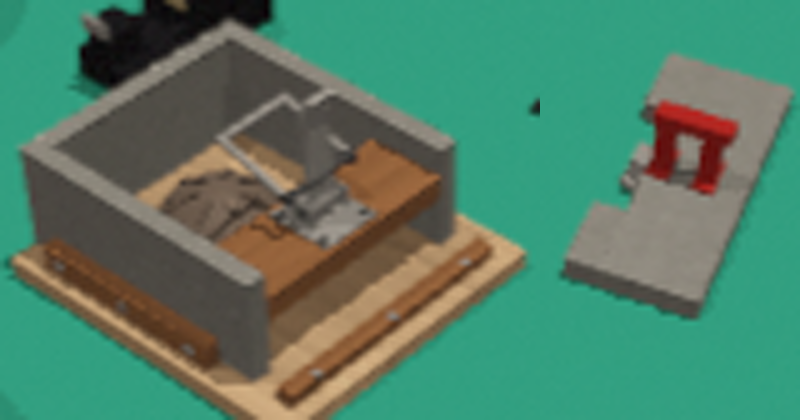

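The crops are clear. In c1 the base front corners are at (424,33) and (436,377), the strip ends at (398,60) and (405,347), and the wall corners at (497,67), (607,32), (702,292) and (588,333). The notch faces the frame and the loop is thrown back. Next I'll compute the poses.

```bash
cat > fit.py <<'E'
from h import *
def fit(P,W):   # P local 2d, W world 2d -> theta, t
    P=np.array(P);W=np.array(W);p=P-P.mean(0);w=W-W.mean(0)
    th=np.arctan2((p[:,0]*w[:,1]-p[:,1]*w[:,0]).sum(),(p*w).sum())
    R=np.array([[np.cos(th),-np.sin(th)],[np.sin(th),np.cos(th)]]);t=W.mean(0)-R@P.mean(0)
    return th,t,1e3*(W-(P@R.T+t)),R
E
python3 - <<'E'
from fit import *
c=camera("top"); s=camera("side")
f=lambda X,Y:((X+.5)/5+184.5,(Y+.5)/5+162.5)
g=lambda X,Y:((X-460+.5)/5+314.5,(Y+.5)/5+146.5)
fr=[((424,33),.015,(-.125,-.115)),((436,377),.015,(-.125,.115)),((398,60),.027,(-.1105,-.095)),((405,347),.027,(-.1105,.095)),((25,62),.095,None),((37,355),.095,None)]
W=[onz(c,*f(*a),z)[:2] for a,z,_ in fr]
th,t,r,R=fit([q[2] for q in fr[:4]],W[:4]); print("frame",th,t);print(r.round(1)); print("in frame, back corners",((np.array(W)-t)@R).round(4)[4:])
# side check of frame: base corners (12,265),(522,258); front wall top (262,285),(452,145)
k=lambda X,Y:((X+.5)/5+194.5,(Y+.5)/5+134.5)
for a,z in [((522,258),.015),((490,243),.027),((285,390),.027),((455,145),.095),((265,283),.095),((25,150),.095),((232,22),.095)]:
    print("side",a,((onz(s,*k(*a),z)[:2]-t)@R*1e3).round(1))
# wall: local x to notch edge(top), y along; corners: top edge at +40
wl=[((497,67),(.04,.095)),((607,32),(-.04,.095)),((702,292),(-.04,-.095)),((588,333),(.04,-.095))]
# handed: z up; check both y signs by residual
Ww=[onz(c,*g(*a),.015)[:2] for a,_ in wl]
for sg in (1,-1):
    thw,tw,rw,Rw=fit([(q[1][0],sg*q[1][1]) for q in wl],Ww); print("wall",sg,thw,tw);print(rw.round(1))
    if abs(rw).max()<15: print("handle",tw+Rw@[-.003,0])
m=lambda X,Y:((X-540+.5)/5+322.5,(Y+.5)/5+194.5)
h=[onz(c,*g(*a),.061)[:2] for a in [(570,178),(650,158)]]; print("handle top ends",h,np.mean(h,0))
print("side wall",[onz(s,*m(*a),.015)[:2].round(4) for a in[(672,52),(792,93),(697,303),(565,265)]],"handle mid",onz(s,*m(697,118),.061)[:2])
from scipy.spatial.transform import Rotation as Ro
o=get_obs();T=Ro.from_quat(o["ee_rot"]).as_matrix();print("tool y",T[:,1],"x",T[:,0],"ang y",np.arctan2(T[1,1],T[0,1]))
E
```

```text
frame 1.6037318544020216 [0.50913819 0.21989041]
[[ 0.1 -1.5]
 [-0.4 -2.4]
 [ 0.5  1.4]
 [-0.2  2.5]]
in frame, back corners [[ 0.1232 -0.0912]
 [ 0.1197  0.0941]]
side (522, 258) [-129.1 -108.7]
side (490, 243) [-112.5  -95.4]
side (285, 390) [-109.7   92.7]
side (455, 145) [-84.5 -92. ]
side (265, 283) [-88.5  83.4]
side (25, 150) [115.8  93.7]
side (232, 22) [119.4 -93.4]
wall 1 -1.2366148249955715 [ 0.58278838 -0.14661709]
[[-26.3  74.2]
 [ 23.6 -75.3]
 [ 28.2 -75.3]
 [-25.5  76.4]]
wall -1 1.9031670377023762 [ 0.58278838 -0.14661709]
[[-0.1 -1.3]
 [-2.6  0.5]
 [ 2.   0.1]
 [ 0.7  0.7]]
handle [ 0.58376724 -0.1494529 ]
handle top ends [array([ 0.57814629, -0.12218728]), array([ 0.59115381, -0.17398165])] [ 0.58465005 -0.14808446]
side wall [array([ 0.6626, -0.0798]), array([ 0.6837, -0.1558]), array([ 0.5072, -0.2155]), array([ 0.4782, -0.1441])] handle mid [ 0.58478954 -0.15112771]
tool y [ 2.95302052e-01  9.55403588e-01 -8.25870082e-04] x [-9.55403924e-01  2.95302117e-01 -4.53433899e-05] ang y 1.2710245670121934
```

```bash
python3 -m inch '[{"slide":[0.02,-0.04,0.02],"yaw":-0.1},{"slide":[0.04,-0.08,0.02],"yaw":-0.2},{"slide":[0.06,-0.11,0.02],"yaw":-0.3},{"slide":[0.08,-0.15,0.02],"yaw":-0.4},{"slide":[0.1,-0.19,0.02],"yaw":-0.5},{"slide":[0.12,-0.225,0.02],"yaw":-0.6},{"slide":[0.14,-0.26,0.02],"yaw":-0.7},{"slide":[0.16,-0.3,0.02],"yaw":-0.8},{"slide":[0.18,-0.335,0.02],"yaw":-0.9},{"slide":[0.2,-0.37,0.02],"yaw":-0.94},{"slide":[0.22,-0.41,0.02],"yaw":-0.94},{"slide":[0.24,-0.45,0.02],"yaw":-0.94},{"slide":[0.26,-0.48,0.02],"yaw":-0.94},{"slide":[0.28,-0.52,0.02],"yaw":-0.94},{"slide":[0.3,-0.56,0.02],"yaw":-0.94},{"slide":[0.32,-0.6,0.02],"yaw":-0.94},{"slide":[0.34,-0.63,0.01],"yaw":-0.94},{"slide":[0.36,-0.67,0],"yaw":-0.94},{"slide":[0.38,-0.71,-0.02],"yaw":-0.94},{"slide":[0.4,-0.746,-0.04],"yaw":-0.94}]' 0 20
python3 -m inch '[{"slide":[0,0,-0.04],"yaw":0},{"slide":[0,0,-0.08],"yaw":0},{"slide":[0,0,-0.08],"yaw":0},{"slide":[0,0,-0.08],"yaw":0}]'
```

```text
clock: 1.87
position: [0.5736, -0.1285, 0.2139]
ee_rot: [0.581, 0.814, 0.0, 0.001]
ft_force: [1.1, 1.0, 0.4]
grip_width: 1.0
grasp_force: 0.0
clock: 2.2
position: [0.5714, -0.1262, 0.1329]
ee_rot: [0.581, 0.814, -0.001, -0.002]
ft_force: [0.8, -0.1, 0.8]
grip_width: 0.999
grasp_force: 0.0
```

```bash
python3 -m inch '[{"slide":[0.013,-0.023,0],"yaw":0},{"slide":[0.013,-0.023,0],"yaw":0},{"slide":[0.013,-0.023,-0.04],"yaw":0},{"slide":[0.013,-0.023,-0.08],"yaw":0},{"slide":[0.013,-0.023,-0.086],"yaw":0},{"slide":[0.013,-0.023,-0.086],"yaw":0},{"slide":[0.013,-0.023,-0.086],"yaw":0}]' 0 20
python3 - <<'E'
from h import *
t=camera("top")["frame"][:,:,::-1]; s=camera("side")["frame"][:,:,::-1]
cv2.imwrite("pics/g1.png",np.hstack([crop(t,300,140,90,100,4),crop(s,310,140,90,100,4)]))
E
```

```text
clock: 2.78
position: [0.587, -0.1497, 0.0507]
ee_rot: [0.581, 0.814, 0.001, 0.001]
ft_force: [0.2, -0.2, 1.0]
grip_width: 0.999
grasp_force: 0.0
```

View pics/g1.png

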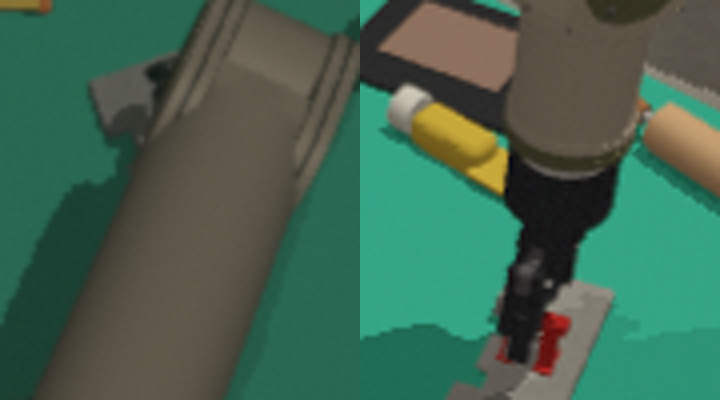

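The fingers straddle the red handle. I'll close on it and lift.

```bash
python3 -m inch '[{"slide":[0,0,-0.003],"yaw":0},{"slide":[0,0,-0.003],"yaw":0},{"slide":[0,0,-0.003],"yaw":0},{"slide":[0,0,-0.003],"yaw":0},{"slide":[0,0,-0.003],"yaw":0},{"slide":[0,0,-0.003],"yaw":0},{"slide":[0,0,-0.003],"yaw":0},{"slide":[0,0,-0.003],"yaw":0},{"slide":[0,0,-0.003],"yaw":0},{"slide":[0,0,-0.003],"yaw":0},{"slide":[0,0,-0.003],"yaw":0},{"slide":[0,0,-0.003],"yaw":0}]' 255 40
python3 -m inch '[{"slide":[0,0,0.03],"yaw":0},{"slide":[0,0,0.06],"yaw":0},{"slide":[0,0,0.09],"yaw":-0.1},{"slide":[0,0,0.12],"yaw":-0.2},{"slide":[0,0,0.13],"yaw":-0.299},{"slide":[0,0,0.13],"yaw":-0.299},{"slide":[0,0,0.13],"yaw":-0.299}]'
```

```text
clock: 3.88
position: [0.5856, -0.1496, 0.045]
ee_rot: [0.581, 0.814, 0.0, 0.0]
ft_force: [-2.0, 0.3, 5.0]
grip_width: 0.16
grasp_force: 40.1
clock: 4.47
position: [0.5853, -0.1491, 0.174]
ee_rot: [0.694, 0.72, -0.0, -0.0]
ft_force: [0.3, 0.2, -3.2]
grip_width: 0.151
grasp_force: 39.8
```

```bash
python3 -m inch '[{"slide":[-0.009,0.032,0],"yaw":0},{"slide":[-0.018,0.064,0],"yaw":0},{"slide":[-0.027,0.096,0],"yaw":0},{"slide":[-0.036,0.128,0],"yaw":0},{"slide":[-0.045,0.16,0],"yaw":0},{"slide":[-0.054,0.19,0],"yaw":0},{"slide":[-0.063,0.22,0],"yaw":0},{"slide":[-0.07,0.245,0],"yaw":-0.004},{"slide":[-0.0724,0.254,0],"yaw":-0.004},{"slide":[-0.0724,0.254,0],"yaw":-0.004},{"slide":[-0.0724,0.254,0],"yaw":-0.004},{"slide":[-0.0724,0.254,0],"yaw":-0.004}]'
python3 - <<'E'
from h import *
t=camera("top")["frame"][:,:,::-1]; s=camera("side")["frame"][:,:,::-1]
cv2.imwrite("pics/g2.png",np.hstack([crop(t,200,150,100,110,4),crop(s,210,100,100,110,4)]))
E
```

```text
clock: 5.47
position: [0.513, 0.1029, 0.174]
ee_rot: [0.697, 0.717, -0.001, 0.0]
ft_force: [-0.7, -1.2, -2.4]
grip_width: 0.154
grasp_force: 39.9
```

View pics/g2.png

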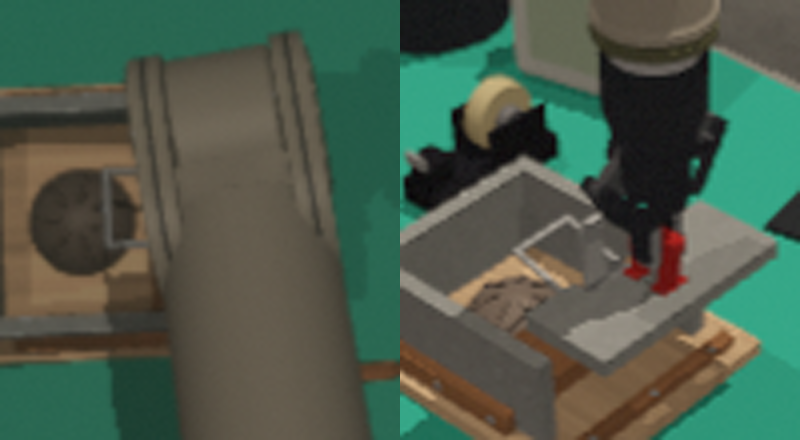

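```bash
python3 -m inch '[{"slide":[0,0.002,-0.01],"yaw":0},{"slide":[0,0.002,-0.02],"yaw":0},{"slide":[0,0.002,-0.03],"yaw":0},{"slide":[0,0.002,-0.034],"yaw":0},{"slide":[0,-0.003,-0.038],"yaw":0},{"slide":[0,-0.007,-0.041],"yaw":0},{"slide":[0,-0.011,-0.044],"yaw":0},{"slide":[0.001,-0.015,-0.048],"yaw":0},{"slide":[0.001,-0.018,-0.053],"yaw":0},{"slide":[0.001,-0.021,-0.057],"yaw":0},{"slide":[0.001,-0.021,-0.057],"yaw":0}]' 255 20
python3 - <<'E'
from h import *
s=camera("side")["frame"][:,:,::-1]
cv2.imwrite("pics/g3.png",crop(s,200,100,120,120,5))
E
```

```text
clock: 6.48
position: [0.5145, 0.0824, 0.1175]
ee_rot: [0.698, 0.716, 0.0, 0.0]
ft_force: [0.8, -1.9, 3.3]
grip_width: 0.156
grasp_force: 44.4
```

View pics/g3.png

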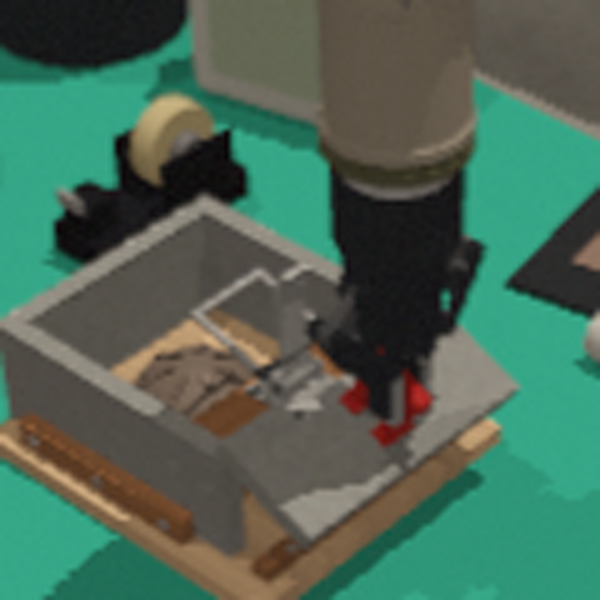

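The wall pivots as planned, to about 30° with low force. I'll continue to upright, just above the strip.

```bash
python3 -m inch '[{"slide":[0,-0.003,-0.006],"yaw":0},{"slide":[0,-0.005,-0.011],"yaw":0},{"slide":[0,-0.007,-0.015],"yaw":0},{"slide":[0,-0.008,-0.02],"yaw":0},{"slide":[0,-0.009,-0.026],"yaw":0},{"slide":[0,-0.009,-0.031],"yaw":0},{"slide":[0,-0.009,-0.036],"yaw":0},{"slide":[0,-0.008,-0.042],"yaw":0},{"slide":[0,-0.007,-0.047],"yaw":0},{"slide":[0,-0.005,-0.051],"yaw":0},{"slide":[0,-0.0035,-0.055],"yaw":0},{"slide":[0,-0.002,-0.057],"yaw":0},{"slide":[0,0,-0.059],"yaw":0},{"slide":[0,0,-0.059],"yaw":0}]'
python3 - <<'E'
from h import *
s=camera("side")["frame"][:,:,::-1]
cv2.imwrite("pics/g4.png",crop(s,200,100,120,120,5))
E
```

```text
clock: 7.7
position: [0.5165, 0.0754, 0.0605]
ee_rot: [0.699, 0.715, -0.002, 0.004]
ft_force: [-0.1, -28.4, 24.4]
grip_width: 0.157
grasp_force: 57.1
```

View pics/g4.png

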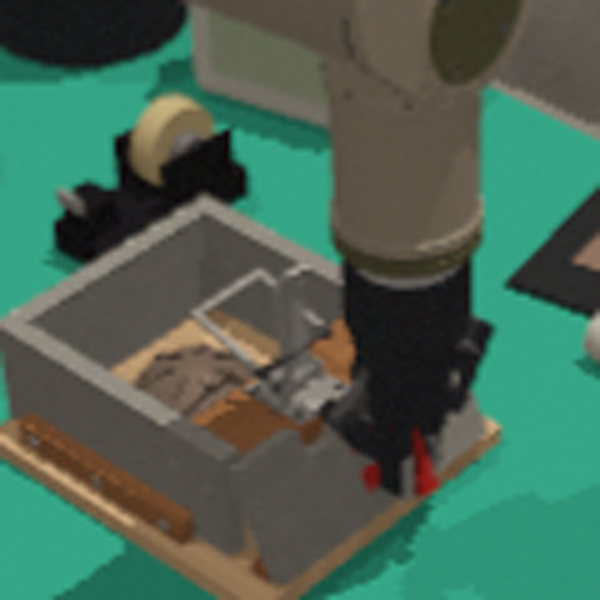

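The wall is at about 80° and its foot is touching the strip top. I'll lift about 12 mm and let it straighten against the side walls.

```bash
python3 -m inch '[{"slide":[0,-0.006,0.004],"yaw":0},{"slide":[0,-0.006,0.008],"yaw":0},{"slide":[0,-0.006,0.012],"yaw":0},{"slide":[0,-0.004,0.012],"yaw":0},{"slide":[0,-0.002,0.012],"yaw":0},{"slide":[0,0,0.012],"yaw":0},{"slide":[0,0,0.012],"yaw":0},{"slide":[0,0,0.012],"yaw":0}]'
python3 - <<'E'
from h import *
s=camera("side")["frame"][:,:,::-1]
cv2.imwrite("pics/g5.png",crop(s,230,160,90,70,8))
E
```

```text
clock: 8.42
position: [0.514, 0.0786, 0.0707]
ee_rot: [0.698, 0.716, -0.002, 0.002]
ft_force: [-1.0, -22.6, 4.4]
grip_width: 0.16
grasp_force: 54.3
```

View pics/g5.png

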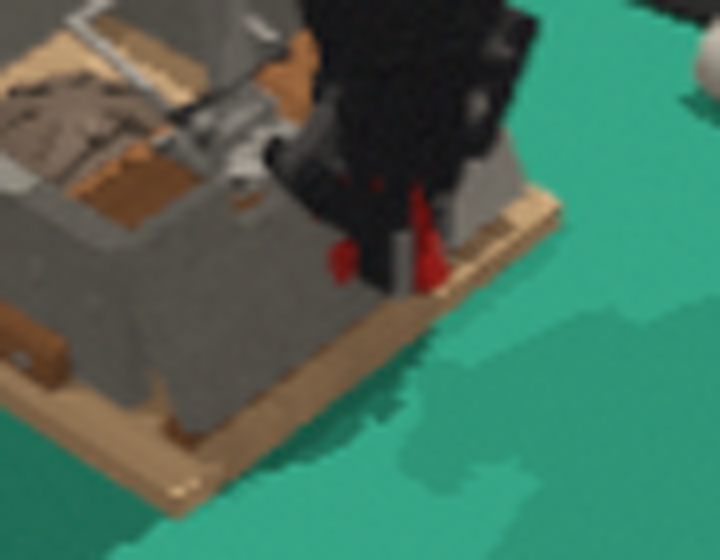

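```bash
python3 -m inch '[{"slide":[0,0.002,0],"yaw":0},{"slide":[0,0.004,0],"yaw":0},{"slide":[0,0.005,0],"yaw":0},{"slide":[0,0.005,0],"yaw":0},{"slide":[0,0.005,0],"yaw":0}]'
python3 - <<'E'
from h import *
# edge of red/grey etc: project expected wall outer-face corners for theta 90 & report grey mask location near camera-side end of wall
s=camera("side"); cv2.imwrite("pics/g6.png",s["frame"][:,:,::-1])
print(get_obs()["position"])
from fit import *
t=np.array([.5091,.2199]);th=1.6037;R=np.array([[np.cos(th),-np.sin(th)],[np.sin(th),np.cos(th)]])
img=cv2.cvtColor(s["frame"],cv2.COLOR_RGB2HSV)
# saturation pixel rows along the near end of the wall: print S channel map around fy=+95 end
u,v=proj(s,[*(R@[-.1,.09]+t),.03]);print(u,v)
E
```

```text
clock: 8.88
position: [0.5139, 0.0795, 0.07]
ee_rot: [0.699, 0.715, -0.004, 0.003]
ft_force: [1.9, -35.3, -1.0]
grip_width: 0.157
grasp_force: 54.3
[0.51394434 0.07948619 0.07002823]
249.87934536507737 209.9747100095652
```

```bash
python3 -m inch '[{"slide":[0,-0.003,0],"yaw":0},{"slide":[0,-0.003,-0.005],"yaw":0},{"slide":[0,-0.003,-0.01],"yaw":0},{"slide":[0,-0.003,-0.015],"yaw":0},{"slide":[0,-0.003,-0.019],"yaw":0},{"slide":[0,-0.003,-0.022],"yaw":0},{"slide":[0,-0.003,-0.022],"yaw":0},{"slide":[0,-0.003,-0.022],"yaw":0}]'
```

```text
clock: 9.6
position: [0.5141, 0.0805, 0.05]
ee_rot: [0.698, 0.716, -0.002, 0.001]
ft_force: [-9.9, -23.4, 26.3]
grip_width: 0.156
grasp_force: 40.8
```

```bash
python3 -m inch '[{"slide":[0,-0.004,0],"yaw":0},{"slide":[0,-0.004,-0.002],"yaw":0},{"slide":[0,-0.004,-0.004],"yaw":0},{"slide":[0,-0.004,-0.006],"yaw":0},{"slide":[0,-0.004,-0.006],"yaw":0},{"slide":[0,-0.004,-0.006],"yaw":0}]'
python3 - <<'E'
from h import *
from fit import *
s=camera("side"); cv2.imwrite("pics/g7.png",s["frame"][:,:,::-1])
t=np.array([.5091,.2199]);th=1.6037;R=np.array([[np.cos(th),-np.sin(th)],[np.sin(th),np.cos(th)]])
P=lambda x,y,z: proj(s,[*(R@[x,y]+t),z]).round(1)
for n,p in dict(top_out_near=(-.1,.095,.095),top_in_near=(-.085,.095,.095),notch_near=(-.1,.045,.095),notch_floor=(-.1,.045,.075),foot_near=(-.1,.095,.027)).items(): print(n,P(*p))
hsv=cv2.cvtColor(s["frame"],cv2.COLOR_RGB2HSV)
print(hsv[170:215,230:262,1][::2,::2])
E
```

```text
clock: 10.1
position: [0.5144, 0.0789, 0.0436]
ee_rot: [0.698, 0.716, -0.001, 0.001]
ft_force: [-4.9, -14.9, 16.1]
grip_width: 0.158
grasp_force: 37.3
top_out_near [247.6 194.9]
top_in_near [244.  192.6]
notch_near [259.4 186.6]
notch_floor [259.6 191.6]
foot_near [248.8 211.5]
[[101  97  96  76  75  77  75  87  43  39  98 110 106  51  29  28]
 [ 90  75  73  73  73  72  73  75  76  47  58  99  96  29  27  28]
 [ 72  74  74  72  69  70  73  80  78  73  67  19  28  27  27  27]
 [ 72  72  73  75  71  72  73  77  73  98 113  23  28  21  33  34]
 [ 67  72  74  73  70  71  82  70 135 138  35  27  29  26  32  25]
 [ 28  51  72  69  72  69  91 153 158 158 158 103  33  27  29  27]
 [ 31  30  31  65  76 117 155 154 154 155 155 154 143  50  34  28]
 [ 32  29  32  32  96 150 158 158 158 158 160 158 161 158 138  50]
 [ 33  35  33  33  35  32 107 155 159 157 157 156 163 156 150  65]
 [ 29  33  33  31  31  30  29  42 132 154 163 157 161 122  33  30]
 [ 32  29  38  29  35  31  31  31  34 140 152 153  65  30  33  29]
 [ 35  36  30  29  32  32  29  26  28 125 123  30  29  31  32  28]
 [ 31  32  28  30  32  33  36  28  28 113  49  34  28  31  31  28]
 [ 40  29  32  29  29  29  33  27  27  94  52  31  31  35  34  39]
 [147  67  29  32  36  31  32  26  31  65  64  31  31  28  28  34]
 [156 153 117  41  33  29  39  32  31  76  82  34  33  37  27  34]
 [161 158 152 157  77  35  36  32  34  68  90  31  29  33  34  31]
 [146  52 158 157 100  35  35  32  31  68  96  29  27  30  30  31]
 [107 124 163 161 116  31  35  32  31  55  98  35  29  30  34  31]
 [114 109 114 143 113  99  46  31  30  53 104  29  32  27  31  37]
 [ 81 114 110 108 108 107 110  79  49 108 104  28  30  31  28  36]
 [178  74 106 107 110 109 106 109 109 112 122  35  29  31  54 111]
 [181 187 170  80 113 110 108 108 109 109 119 106  36  62 112 111]]
```

Run:
```python
from h import *
t=camera("top")["frame"][:,:,::-1]; s=camera("side")["frame"][:,:,::-1]
cv2.imwrite("pics/g8.png",np.hstack([crop(s,228,150,76,74,8),crop(t,240,160,24,74,8)]))
```

View pics/g8.png

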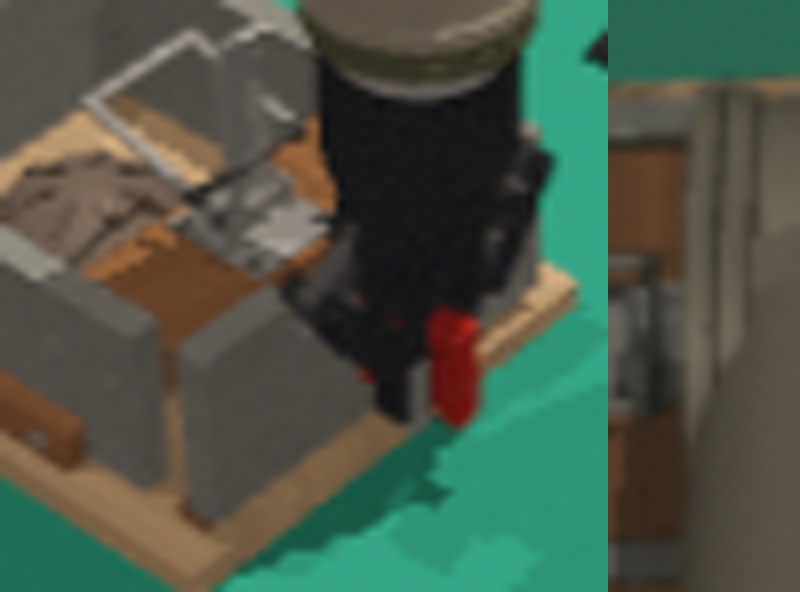

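The picture shows the wall upright, but standing on top of the strip about 26 mm too far out, with a gap to the side wall at crop x 160–180. The fingers have slid from the bar at (455,370) onto the posts. I'll grip firmer, lift a little and carry it inwards to contact.

```bash
python3 -m inch '[{"slide":[0,-0.002,0.004],"yaw":0},{"slide":[0,-0.002,0.004],"yaw":0},{"slide":[0,-0.002,0.004],"yaw":0},{"slide":[0,-0.002,0.01],"yaw":0},{"slide":[0,-0.002,0.014],"yaw":0},{"slide":[0,-0.002,0.014],"yaw":0},{"slide":[0,-0.002,0.014],"yaw":0}]' 255 70
python3 - <<'E'
from h import *
s=camera("side");print(get_obs()["ft_force"])
hsv=cv2.cvtColor(s["frame"],cv2.COLOR_RGB2HSV)
cv2.imwrite("pics/h1.png",s["frame"][:,:,::-1])
m=(((hsv[:,:,0]<8)|(hsv[:,:,0]>172))&(hsv[:,:,1]>170)).astype(np.uint8)[140:220,240:320]
n,l,st,ce=cv2.connectedComponentsWithStats(m)
for i in range(1,n): print(st[i][:4]+[240,140,0,0],st[i][4])
print("TCP px",proj(s,get_obs()["position"]))
# grey mask of wall: low sat
g=((hsv[:,:,1]<45)).astype(np.uint8)[180:218,244:276]
for r in g[::2]: print("".join(".#"[x] for x in r))
E
```

```text
clock: 10.83
position: [0.5143, 0.0799, 0.0571]
ee_rot: [0.697, 0.717, 0.0, 0.0]
ft_force: [-0.7, -0.6, -2.4]
grip_width: 0.146
grasp_force: 68.3
[ 0.16237358  0.25344328 -1.94870822]
[281 185   7  15] 73
[273 193   1   1] 1
TCP px [279.46137711 194.50503292]
..........######################
.............###################
..............##################
...........#####################
#.......########################
###...##########################
###...######################...#
###...######################...#
####..##########################
####...#######################..
####...###################......
####...################.........
####...#############............
####...###########..............
####....#######.................
.#......####....................
................................
................................
................................
```

```bash
cat >> fit.py <<'E'
t=np.array([.5091,.2199]);th=1.6037;R=np.array([[np.cos(th),-np.sin(th)],[np.sin(th),np.cos(th)]])
def onfy(c,u,v,fy):   # ray onto plane frame-y=fy -> (fx,z) mm
    o,d=ray(c,u,v); a=R.T@(o[:2]-t); b=R.T@d[:2]; k=(fy-a[1])/b[1]
    return (1e3*np.array([a[0]+k*b[0],o[2]+k*d[2]])).round(1)
E
python3 - <<'E'
from fit import *
s=camera("side")
p=get_obs()["position"];print("tcp frame",R.T@(p[:2]-t),p[2])
for n,u,v,fy in [("bar top left",281,186,.007),("bar bottom left",281,199.5,.007),("bar top right",287.5,186,-.007),("bar mid",284.5,192.5,0)]: print(n,onfy(s,u,v,fy))
for n,u,v in [("in edge top",250,193),("in edge mid",250.5,202),("in bottom",252,211)]: print(n,onfy(s,u,v,.095))
for n,u,v in [("side wall end outer?",247.5,202),]: print(n,onfy(s,u,v,.08))
E
```

```text
tcp frame [-0.140335   -0.00035521] 0.05672622720349406
bar top left [-153.3  103.4]
bar bottom left [-153.2   49. ]
bar top right [-166.8  102.1]
bar mid [-161.2   77.6]
in edge top [-111.   108.7]
in edge mid [-110.5   72.9]
in bottom [-114.5   38.5]
side wall end outer? [-80.9  44.5]
```

```bash
python3 -m inch '[{"slide":[0,0.004,0],"yaw":0},{"slide":[0,0.008,0],"yaw":0},{"slide":[0,0.012,0],"yaw":0},{"slide":[-0.001,0.016,0],"yaw":0},{"slide":[-0.001,0.018,0],"yaw":0},{"slide":[-0.001,0.018,0],"yaw":0},{"slide":[-0.001,0.018,0],"yaw":0}]'
python3 -m inch '[{"slide":[0,0.002,0],"yaw":0},{"slide":[0,0.004,0],"yaw":0},{"slide":[0,0.004,0],"yaw":0}]'
python3 -m inch '[{"slide":[0,0.002,0],"yaw":0},{"slide":[0,0.003,0],"yaw":0},{"slide":[0,0.003,0],"yaw":0}]'
```

```text
clock: 11.52
position: [0.5131, 0.0976, 0.0568]
ee_rot: [0.697, 0.717, 0.0, 0.0]
ft_force: [0.0, -0.3, -3.6]
grip_width: 0.145
grasp_force: 68.3
clock: 11.77
position: [0.5132, 0.1019, 0.0568]
ee_rot: [0.697, 0.717, 0.0, -0.0]
ft_force: [-0.0, 0.4, -2.3]
grip_width: 0.148
grasp_force: 68.3
clock: 12.02
position: [0.5133, 0.1034, 0.0567]
ee_rot: [0.697, 0.717, -0.0, 0.001]
ft_force: [1.6, -5.0, -2.7]
grip_width: 0.149
grasp_force: 68.5
```

```bash
python3 -m inch '[{"slide":[0,-0.001,-0.004],"yaw":0},{"slide":[0,-0.001,-0.008],"yaw":0},{"slide":[0,-0.001,-0.012],"yaw":0},{"slide":[0,-0.001,-0.015],"yaw":0},{"slide":[0,-0.001,-0.015],"yaw":0}]'
python3 -m inch '[{"slide":[0,0,-0.003],"yaw":0},{"slide":[0,0,-0.005],"yaw":0},{"slide":[0,0,-0.005],"yaw":0}]'
```

```text
clock: 12.43
position: [0.5128, 0.103, 0.0409]
ee_rot: [0.697, 0.717, -0.001, 0.0]
ft_force: [0.7, -4.6, -3.2]
grip_width: 0.142
grasp_force: 68.4
clock: 12.68
position: [0.5131, 0.1031, 0.0364]
ee_rot: [0.697, 0.717, -0.0, 0.0]
ft_force: [0.8, -5.9, -3.9]
grip_width: 0.145
grasp_force: 68.4
```

```bash
python3 -m inch '[{"slide":[0,0,-0.002],"yaw":0},{"slide":[0,0,-0.004],"yaw":0},{"slide":[0,0,-0.004],"yaw":0}]'
python3 - <<'E'
from fit import *
s=camera("side")
hsv=cv2.cvtColor(s["frame"],cv2.COLOR_RGB2HSV)
g=((hsv[:,:,1]<45)).astype(np.uint8)[184:222,236:276]
for r in g[::2]: print("".join(".#"[x] for x in r))
m=(((hsv[:,:,0]<8)|(hsv[:,:,0]>172))&(hsv[:,:,1]>170)).astype(np.uint8)[140:230,240:320]
n,l,st,ce=cv2.connectedComponentsWithStats(m)
for i in range(1,n): print(st[i][:4]+[240,140,0,0],st[i][4])
P=lambda x,y,z: proj(s,[*(R@[x,y]+t),z]).round(1)
print("expected bar mid",P(-.1465,0,.052), "foot near",P(-.1,.095,.027),"top in/out near",P(-.085,.095,.095),P(-.1,.095,.095))
E
```

```text
clock: 12.93
position: [0.5136, 0.1032, 0.035]
ee_rot: [0.697, 0.717, 0.0, -0.001]
ft_force: [-13.4, -8.2, 35.0]
grip_width: 0.147
grasp_force: 91.6
##....................##################
#####............#############..########
#########......###############..##..###.
#######################################.
#######################################.
###############################..######.
###############################..######.
#######################################.
#############################.......###.
...#######################..............
...#####################................
....#################...................
......############......................
.........#######........................
............#...........................
........................................
........................................
........................................
........................................
[276 187   6  15] 75
[268 195   1   1] 1
expected bar mid [280.9 196.7] foot near [248.8 211.5] top in/out near [244.  192.6] [247.6 194.9]
```

The wall is seated: it bottomed at TCP z 0.035 with 35 N and is in contact with the frame ends. I'll unload, release and check that it stays.

```bash
python3 -m inch '[{"slide":[0,0,0.003],"yaw":0},{"slide":[0,0,0.003],"yaw":0}]'
python3 -m inch '[{"slide":[0,0,0],"yaw":0},{"slide":[0,0,0],"yaw":0},{"slide":[0,0,0],"yaw":0},{"slide":[0,0,0],"yaw":0},{"slide":[0,0,0],"yaw":0},{"slide":[0,0,0],"yaw":0},{"slide":[0,0,0],"yaw":0},{"slide":[0,0,0],"yaw":0}]' 60 70
python3 - <<'E'
from fit import *
s=camera("side")
hsv=cv2.cvtColor(s["frame"],cv2.COLOR_RGB2HSV)
m=(((hsv[:,:,0]<8)|(hsv[:,:,0]>172))&(hsv[:,:,1]>170)).astype(np.uint8)[140:230,240:320]
n,l,st,ce=cv2.connectedComponentsWithStats(m)
for i in range(1,n): print(st[i][:4]+[240,140,0,0],st[i][4])
E
```

```text
clock: 13.15
position: [0.5134, 0.1033, 0.0363]
ee_rot: [0.697, 0.717, 0.0, 0.0]
ft_force: [0.1, -5.3, -1.3]
grip_width: 0.146
grasp_force: 68.8
clock: 13.82
position: [0.5132, 0.1035, 0.0358]
ee_rot: [0.697, 0.717, 0.0, 0.0]
ft_force: [0.6, -0.7, -0.1]
grip_width: 0.764
grasp_force: 0.0
[270 185   1   1] 1
[270 186  13  16] 138
```

```bash
python3 -m inch '[{"slide":[0,0,0.03],"yaw":0},{"slide":[0,0,0.06],"yaw":0},{"slide":[0,0,0.1],"yaw":0},{"slide":[0,0,0.14],"yaw":0},{"slide":[0,0,0.18],"yaw":0},{"slide":[0,0,0.21],"yaw":0},{"slide":[0,0,0.21],"yaw":0}]'
python3 - <<'E'
from fit import *
c=camera("top"); s=camera("side")
f=lambda X,Y:((X+.5)/5+184.5,(Y+.5)/5+162.5)
k=lambda X,Y:((X+.5)/5+194.5,(Y+.5)/5+134.5)
def tri(a,b):
    o1,d1=ray(c,*a);o2,d2=ray(s,*b); A=np.stack([d1,-d2],1); x=np.linalg.lstsq(A,o2-o1,rcond=None)[0]
    p=o1+d1*x[0];q=o2+d2*x[1];m=(p+q)/2; return (1e3*np.r_[R.T@(m[:2]-t),m[2]]).round(1), (1e3*np.linalg.norm(p-q)).round(1)
print("bar fy-",tri(f(209,149),k(292,97))); print("bar fy+",tri(f(212,241),k(222,137)))
print("pin fy+?",tri(f(303,240),k(280,195)))
print(get_obs()["position"])
hsv=cv2.cvtColor(s["frame"],cv2.COLOR_RGB2HSV)
m=(((hsv[:,:,0]<8)|(hsv[:,:,0]>172))&(hsv[:,:,1]>150)).astype(np.uint8)[140:230,240:320]
n,l,st,ce=cv2.connectedComponentsWithStats(m)
for i in range(1,n): print(st[i][:4]+[240,140,0,0],st[i][4])
g=((hsv[:,:,1]<50)&(hsv[:,:,2]>60)).astype(np.uint8)[150:222,230:305]
for r in g[::2]: print("".join(".#"[x] for x in r))
E
```

```text
clock: 14.45
position: [0.5157, 0.1038, 0.2521]
ee_rot: [0.697, 0.717, 0.004, 0.001]
ft_force: [0.6, 0.3, -0.1]
grip_width: 0.763
grasp_force: 0.0
bar fy- (array([  2.5, -30.6, 123.8]), np.float64(5.1))
bar fy+ (array([  3.2,  27.7, 125.1]), np.float64(1.5))
pin fy+? (array([-49.8,  29. , 108.5]), np.float64(2.3))
[0.51364082 0.10370413 0.24683252]
[267 183  15  20] 178
################################...........................................
####################################.......................................
########################################...................................
###########################################................................
###############################################............................
###################################################........................
###########.....######################..###############....................
######....##.......#################........##############.................
###..........#.........############............############................
...............##.........######...........
[... 1308 characters left out ...]
................
.........#####################.............................................
..........#################................................................
............############...................................................
...............#######.....................................................
.................##........................................................
...........................................................................
...........................................................................
...........................................................................
...........................................................................
```

The wall stands seated: its near top notch corner is at px (256,186), as predicted. Next is the loop, whose bar is at frame (1,-1,124) mm. I'll bring the shut fingers down behind it, off-centre to clear the lever.

```bash
python3 -m inch '[{"slide":[-0.01,0.03,0.01],"yaw":0},{"slide":[-0.018,0.06,0.01],"yaw":0},{"slide":[-0.026,0.09,0.01],"yaw":0},{"slide":[-0.0346,0.12,0.01],"yaw":0},{"slide":[-0.0346,0.15,0.01],"yaw":0},{"slide":[-0.0346,0.15,0.01],"yaw":0},{"slide":[-0.0346,0.15,-0.02],"yaw":0},{"slide":[-0.0346,0.15,-0.05],"yaw":0},{"slide":[-0.0346,0.15,-0.08],"yaw":0},{"slide":[-0.0346,0.15,-0.11],"yaw":0},{"slide":[-0.0346,0.15,-0.126],"yaw":0},{"slide":[-0.0346,0.15,-0.126],"yaw":0},{"slide":[-0.0346,0.15,-0.126],"yaw":0}]' 255 40
```

```text
clock: 15.63
position: [0.4779, 0.2526, 0.1186]
ee_rot: [0.697, 0.717, -0.002, 0.0]
ft_force: [-0.5, 0.0, 1.0]
grip_width: -0.001
grasp_force: 0.0
```

```bash
python3 -m inch '[{"slide":[0,-0.006,0],"yaw":0},{"slide":[0,-0.012,0],"yaw":0},{"slide":[0,-0.016,0],"yaw":0},{"slide":[0,-0.018,0],"yaw":0},{"slide":[0,-0.018,0],"yaw":0}]'
python3 -m inch '[{"slide":[0,-0.002,0],"yaw":0},{"slide":[0,-0.003,0],"yaw":0},{"slide":[0,-0.003,0],"yaw":0}]'
```

```text
clock: 16.05
position: [0.4791, 0.2377, 0.1218]
ee_rot: [0.697, 0.717, 0.003, -0.001]
ft_force: [-2.7, 7.7, 3.9]
grip_width: -0.003
grasp_force: 3.5
clock: 16.3
position: [0.4789, 0.2367, 0.1223]
ee_rot: [0.696, 0.718, 0.004, -0.002]
ft_force: [-3.5, 13.1, 7.0]
grip_width: -0.001
grasp_force: 6.6
```

```bash
python3 -m inch '[{"slide":[0,-0.001,0.004],"yaw":0},{"slide":[0,-0.003,0.008],"yaw":0},{"slide":[0,-0.005,0.012],"yaw":0},{"slide":[0,-0.008,0.016],"yaw":0},{"slide":[0,-0.011,0.02],"yaw":0},{"slide":[0,-0.014,0.024],"yaw":0},{"slide":[0,-0.014,0.024],"yaw":0}]'
python3 - <<'E'
from fit import *
s=camera("side")
hsv=cv2.cvtColor(s["frame"],cv2.COLOR_RGB2HSV)
g=((hsv[:,:,1]<50)&(hsv[:,:,2]>75)).astype(np.uint8)[140:190,230:300]
for r in g[::2]: print("".join(".#"[x] for x in r))
E
```

```text
clock: 16.88
position: [0.4789, 0.2172, 0.1446]
ee_rot: [0.698, 0.716, 0.0, 0.0]
ft_force: [1.0, -0.5, 0.3]
grip_width: 0.001
grasp_force: 0.2
......................................................................
......................................................................
...................##.................................................
###...............#######.............................................
................############..........................................
................################......................................
...............###.#################..................................
##........#..#.#########################..............................
####......#..#.############################...........................
####......#.##########.########################.......................
#####.....#..######################################...................
########.##....#######################..###############...............
######..........###.################........##############............
###...............#....##########..............############...........
...................#.......#######...............##########...........
....................#.......###................############...........
.....................##....#...#.#..............###########...........
.......................#....#######..............##########...........
......................#....###########........#############...........
....................####..#################################...........
###.....................###################################...........
######.....................###############..###############...........
########..........................#####.....#############.............
############............#####..######..........#######................
######.########.......##############..................................
```

```bash
cat > loopchk.py <<'E'
from fit import *
s=camera("side"); old=cv2.imread("pics/side0.png")[:,:,::-1].astype(int); im=s["frame"].astype(int)
P=lambda x,y,z: proj(s,[*(R@[x,y]+t),z])
# score: rod brightness contrast along the two side rods (near and far) for each elevation angle from back
def rodscore(im,phi,pin=(-.055,.105)):
    v=[]
    for fy in (.027,-.030):
        for L in np.linspace(.02,.056,19):
            u=P(pin[0]+L*np.cos(phi),fy,pin[1]+L*np.sin(phi)); x,y=u.round().astype(int)
            v.append(im[y,x].sum()/3)
    return np.array(v[:19]).mean(),np.array(v[19:]).mean()
if __name__=="__main__":
    print(get_obs()["position"])
    for d in range(0,216,9):
        a=rodscore(im,np.radians(d)); b=rodscore(old,np.radians(d)); print(d,np.round(a),np.round(b))
    print("bar0",P(0,.028,.123),P(0,-.03,.123))
E
python3 loopchk.py
```

```text
[0.47846607 0.21787894 0.14368592]
0 [114.  74.] [112.  82.]
9 [147.  74.] [127.  83.]
18 [143.  75.] [139.  97.]
27 [122.  75.] [122.  83.]
36 [102.  77.] [114.  85.]
45 [107. 103.] [110.  85.]
54 [112. 112.] [99. 93.]
63 [ 94. 102.] [92. 92.]
72 [ 88. 102.] [85. 91.]
81 [ 85. 108.] [83. 92.]
90 [ 87. 111.] [85. 95.]
99 [ 88. 112.] [86. 95.]
108 [89. 92.] [89. 89.]
117 [91. 88.] [87. 86.]
126 [86. 89.] [78. 87.]
135 [68. 80.] [82. 78.]
144 [74. 84.] [101.  82.]
153 [83. 93.] [99. 92.]
162 [109.  97.] [115. 102.]
171 [115.  99.] [122. 103.]
180 [109.  84.] [114.  98.]
189 [101.  84.] [107.  90.]
198 [101.  90.] [101.  88.]
207 [ 97. 100.] [91. 84.]
bar0 [239.45734001 163.01074423] [252.6179875  154.62624656]
```

The bar seems to have dropped back under the finger. I'll tilt the lever towards the opening instead, so that the loop's stop lifts the loop to about 40°.

```bash
python3 -m inch '[{"slide":[0,0,0.03],"yaw":0},{"slide":[0,0,0.056],"yaw":0},{"slide":[0.015,-0.014,0.056],"yaw":0},{"slide":[0.0315,-0.028,0.056],"yaw":0},{"slide":[0.0315,-0.028,0.056],"yaw":0},{"slide":[0.0315,-0.028,0.03],"yaw":0},{"slide":[0.0315,-0.028,0.014],"yaw":0},{"slide":[0.0315,-0.028,0.014],"yaw":0},{"slide":[0.0315,-0.028,0.014],"yaw":0}]'
python3 -m inch '[{"slide":[0,-0.006,0],"yaw":0},{"slide":[0,-0.012,0],"yaw":0},{"slide":[0,-0.018,0],"yaw":0},{"slide":[0,-0.024,0],"yaw":0},{"slide":[0,-0.03,0],"yaw":0},{"slide":[0,-0.035,0],"yaw":0},{"slide":[0,-0.039,0],"yaw":0},{"slide":[0,-0.039,0],"yaw":0}]'
```

```text
clock: 17.73
position: [0.5093, 0.1902, 0.157]
ee_rot: [0.697, 0.717, -0.001, -0.0]
ft_force: [-0.4, -0.7, 1.2]
grip_width: -0.001
grasp_force: 0.0
clock: 18.4
position: [0.5101, 0.1504, 0.1579]
ee_rot: [0.698, 0.717, 0.0, 0.0]
ft_force: [-0.6, -0.4, -0.1]
grip_width: -0.003
grasp_force: 0.0
```

```bash
python3 loopchk.py
```

```text
[0.5101024  0.15099681 0.15786117]
0 [116.  72.] [112.  82.]
9 [148.  61.] [127.  83.]
18 [145.  50.] [139.  97.]
27 [127.  42.] [122.  83.]
36 [111.  27.] [114.  85.]
45 [100.  28.] [110.  85.]
54 [95. 33.] [99. 93.]
63 [88. 43.] [92. 92.]
72 [87. 53.] [85. 91.]
81 [86. 51.] [83. 92.]
90 [88. 59.] [85. 95.]
99 [89. 93.] [86. 95.]
108 [ 90. 101.] [89. 89.]
117 [ 94. 109.] [87. 86.]
126 [ 96. 109.] [78. 87.]
135 [91. 82.] [82. 78.]
144 [63. 86.] [101.  82.]
153 [77. 95.] [99. 92.]
162 [ 97. 109.] [115. 102.]
171 [104. 108.] [122. 103.]
180 [94. 94.] [114.  98.]
189 [93. 94.] [107.  90.]
198 [ 94. 100.] [101.  88.]
207 [ 93. 110.] [91. 84.]
bar0 [239.45734001 163.01074423] [252.6179875  154.62624656]
```

Run:
```python
from fit import *
s=camera("side"); im=cv2.cvtColor(s["frame"],cv2.COLOR_RGB2GRAY); old=cv2.imread("pics/side0.png",0)
for a in (old,im):
    for r in a[148:182,234:272]: print("".join(" .:-=+*#%@"[min(9,int(x)//22)] for x in r))
    print("------")
P=lambda x,y,z: proj(s,[*(R@[x,y]+t),z]).round()
for d in (0,18,35,45,60,90): print(d,[P(-.055+.058*np.cos(np.radians(d)),fy,.105+.058*np.sin(np.radians(d))) for fy in (.028,-.03)])
print("pin",P(-.055,.028,.105),P(-.055,-.03,.105),"lever tip 90",P(-.055,0,.168))
```

```text
------------------+*****++++++++++++++
--------------------+******+++++++++++
---------------------=+******+++++++++
-----------------------=+*****++++++++
-------------------------+*******+++++
-----------------==-----=*********++++
-------::-------+**=--=*#*=--+******++
--------------=+*++*==+*+------+*****+
------------=+*+=--+*=-----------+****
-----------=+*=-----==------------=+**
---------=+*+=----------------------=+
--------=+*=--------------------------
------=**+---------------=------------
-----=+*=--------------====-----------
----+*+--=-------------====+=---------
---==+*+=-==-----------====+*=----==--
--=**++*+===+==--------===--=*+--====-
==*##*++**=++++==------====-----======
**####**+*#*++++==-----====---::-=====
*****####+***+++++==---====--:::-=====
*******###+*#**+++++==-====-:========+
**++==-=+**+*###*++++=-==--:-======+++
=-===--==-===**##*++====---=======+++=
::-=====-::--=+*###*=---:-=-=+===++===
===============+*##*=-::--============
-========-======+*=:----===+=-========
-========----===-::-=+===++=--=======+
=======+==-::--=--::=+==++=-===+++=+++
==-=====
[... 1193 characters left out ...]
-----==++====+
-================+==+*+::::---==+===++
-===++++=--===========:::------==+===+
====+=++===--====-=-::::------==++===+
====+==+=====----==:.::-------+**+=+++
=-==+++==++===----=:..-------+**+-=+++
=====+===+==--------::------=*****+++*
--=========-------=---------=****+=*++
======+==---------------===--=*++++=-+
-=======---------------==--====+++=-+*
------
0 [array([239., 167.]), array([252., 159.])]
18 [array([239., 163.]), array([253., 155.])]
35 [array([241., 160.]), array([254., 152.])]
45 [array([242., 159.]), array([255., 150.])]
60 [array([245., 158.]), array([258., 150.])]
90 [array([252., 160.]), array([265., 151.])]
pin [252. 175.] [265. 166.] lever tip 90 [258. 154.]
```

The text map shows the loop has risen: its near corner moved from (238,162) to (244,160). I'll push the lever a little further, then go behind the bar.

```bash
python3 -m inch '[{"slide":[0,-0.004,0],"yaw":0},{"slide":[0,-0.007,0],"yaw":0},{"slide":[0,-0.007,0],"yaw":0}]'
python3 -m inch '[{"slide":[0,0.005,0],"yaw":0},{"slide":[0,0.005,0.04],"yaw":0},{"slide":[0,0.005,0.08],"yaw":0},{"slide":[-0.015,0.03,0.08],"yaw":0},{"slide":[-0.03,0.06,0.08],"yaw":0},{"slide":[-0.03,0.09,0.08],"yaw":0},{"slide":[-0.03,0.1,0.08],"yaw":0},{"slide":[-0.03,0.1,0.08],"yaw":0},{"slide":[-0.03,0.1,0.05],"yaw":0},{"slide":[-0.03,0.1,0.02],"yaw":0},{"slide":[-0.03,0.1,-0.01],"yaw":0},{"slide":[-0.03,0.1,-0.018],"yaw":0},{"slide":[-0.03,0.1,-0.018],"yaw":0}]'
python3 - <<'E'
from fit import *
s=camera("side"); im=cv2.cvtColor(s["frame"],cv2.COLOR_RGB2GRAY)
for r in im[144:182,234:276]: print("".join(" .:-=+*#%@"[min(9,int(x)//22)] for x in r))
E
```

```text
clock: 18.75
position: [0.5101, 0.1456, 0.1581]
ee_rot: [0.697, 0.717, 0.001, -0.001]
ft_force: [-0.5, 3.6, 1.6]
grip_width: -0.0
grasp_force: 2.0
clock: 19.83
position: [0.4792, 0.2426, 0.1379]
ee_rot: [0.698, 0.716, -0.002, 0.0]
ft_force: [0.5, -0.1, 0.6]
grip_width: -0.0
grasp_force: 0.0
  . . ...:=********+++++++++++++++++++++++
.  . ...::--=********+++++++++++++++++++++
   . .:-------+******+++++++++++++++++++++
.   .:----------+******+++++++++++++++++++
  ...:------------+******+++++++++++++++++
 ...:--------------=+******+++++++++++++++
..:-:----------------=+******+++++++++++++
..:-:-----------------=+******++++++++++++
:-:::---------------=+*+++*******+++++++++
--::::-------------=++=-=+==********++++++
--::::-----------=+*+----==--+******++++++
--::-:----------=++=-----===---+******++++
--:-----------=+*+--------=+=----+******++
:-:----------=++=----------++-----=+******
:----------=++=------------=+=------=+****
:--:------+*+=--------------=+--------=***
-----------==---------------=+=---------+*
-----------=+=---------------=+-----------
--------==--=+---------------===--=+++=---
---==+=========---------------=+=+++++----
--=****=======+=---------------=++++=::---
=+*###****++==++=-------------===++===----
*##########*+==++=-----------------======-
*######%####*+=++++=-------------:--======
#******#######*++++++=----------:::=======
**++==-=**#####*=+++++==--=----:::-=======
=-===--====++##*+++++++====----:==========
::-======::--=+**=++++==-------===========
::-:-=========-=+++**++=----:--===========
::---============+=+++*+=------===========
:---==++=--========+++--:::-----==========
----+==+===--=====+==-::-------==========-
-:-==========--==++-::-------==**+=+======
-:-==+=========+==+-.::-----=***+-=+++++++
:-=======+=====--=++::------=*****+++*++++
--================++---------=***+=+++++++
=========-::-=======---------=*++++=-+*+++
========-===--=====-----------=+++=-+*+=--
```

```bash
python3 -m inch '[{"slide":[0,-0.01,0],"yaw":0},{"slide":[0,-0.02,0],"yaw":0},{"slide":[0,-0.028,0],"yaw":0},{"slide":[0,-0.032,0.002],"yaw":0},{"slide":[0,-0.036,0.006],"yaw":0},{"slide":[0,-0.04,0.01],"yaw":0},{"slide":[0,-0.046,0.014],"yaw":0},{"slide":[0,-0.052,0.017],"yaw":0},{"slide":[0,-0.058,0.019],"yaw":0},{"slide":[0,-0.064,0.021],"yaw":0},{"slide":[0.001,-0.07,0.022],"yaw":0},{"slide":[0.001,-0.076,0.022],"yaw":0},{"slide":[0.001,-0.082,0.022],"yaw":0},{"slide":[0.001,-0.082,0.022],"yaw":0}]'
cat > map.py <<'E'
from fit import *
s=camera("side"); im=cv2.cvtColor(s["frame"],cv2.COLOR_RGB2GRAY)
for r in im[144:196,238:280]: print("".join(" .:-=+*#%@"[min(9,int(x)//22)] for x in r))
E
python3 map.py
```

```text
clock: 21.05
position: [0.4811, 0.1609, 0.1616]
ee_rot: [0.698, 0.716, -0.0, 0.0]
ft_force: [-0.0, -0.4, -0.3]
grip_width: -0.003
grasp_force: 0.0
:::::. . ..... ...   .:..:=+++++++++++++++
:::.::. .... ... ........-++++++++++++++++
:.::::.... ...   ... ...:=++++++++++++++++
....::.....   . ...  ...-+++++++++++++++++
....:::... .    .   ....=+++++++++++++++++
.....:::..   ....   .::-=+++++++++++++++++
  .. .::  .    .. . :+*+**++++++++++++++++
.. .... ....... .  .=******+++++++++++++++
:.....  .  ...... ..:+********++++++++++++
--:......   . ......:--+********++++++++++
---:..  ...... ..:::-----+*******+++++++++
-----:.. ..    ..--:-------+******++++++++
-------:.......:::-:--------=+*+******++++
--------:.....:--:-:----------+**+=****+++
---------:.. .:----:---------+*+=-+******+
---------:....:--:-:-------=+*+---=*******
---------:....:----:------+*+=------+*****
---------:.  .:--:------=+*+----------+***
-=-===----.. .:--:-----=++=---=+++=----=+*
++=======-:...:------=+*+---=+**++-------=
#**=====+==-:.:--:--=*+=---=++++=---------
###***++++++=:------==----===++====-------
#######
[... 582 characters left out ...]
+*+++++++=--
==+==----------===--===--=*++++=-+*+++=---
====-------------=====----=+++=-+**==-----
==------------==-=++-::--=+*+=-+*+==------
=---------------=+=--:----+=-+*+=-:-------
---------------=+==----::--=+*+=-::-------
=-----------==--=++++=::-=+**++-----------
====------=++++=+++++=====++=-::----------
===+*+=---=++++++++++=++++++=::::---------
+******+-=+++**++++=-=++++==-::::::-------
-=*******++******+=--=+++=---::::..::-----
---+*****++*****+=---=++=-----:-::::.::---
----=+********+=----------------:::::::::-
------=+*****+=---------------::...:-:...:
-------+***+=-----------------:.::..:-::.:
--------=+*=-----------------:.:.::::.::.:
-----------------------------:.:.:.:..::.:
```

The bar is now past upright, with its near corner at (258,164). I'll give it one more push so that it falls forward.

```bash
python3 -m inch '[{"slide":[0,-0.006,0],"yaw":0},{"slide":[0,-0.012,-0.001],"yaw":0},{"slide":[0,-0.018,-0.003],"yaw":0},{"slide":[0,-0.018,-0.003],"yaw":0},{"slide":[0,-0.005,0.02],"yaw":0},{"slide":[0,0.01,0.04],"yaw":0},{"slide":[0,0.03,0.06],"yaw":0},{"slide":[0,0.05,0.06],"yaw":0},{"slide":[0,0.05,0.06],"yaw":0}]'
python3 map.py
python3 - <<'E'
from fit import *
s=camera("side")
P=lambda x,y,z: proj(s,[*(R@[x,y]+t),z]).round()
print("latched bar ends",P(-.0975,.028,.077),P(-.0975,-.03,.077),"fwd bar",P(-.107,.028,.078),"lever tip 2.1",P(-.096,.011,.157),"pin",P(-.064,.028,.1025))
E
```

```text
clock: 21.85
position: [0.4807, 0.2171, 0.2226]
ee_rot: [0.695, 0.719, 0.001, -0.0]
ft_force: [-1.1, 1.0, -0.4]
grip_width: 0.004
grasp_force: 0.0
------=********+++++++++++++++++++++++++++
--------=********+++++++++++++++++++++++++
----------+*******++++++++++++++++++++++++
------------+*******++++++++++++++++++++++
-------------=+*******++++++++++++++++++++
---------------=+*******++++++++++++++++++
-----------------=+*******++++++++++++++++
-------------------=+******+++++++++++++++
---------------------+*******+++++++++++++
-----------------------+********++++++++++
-------------------------+******++++++++++
---------------------------+******++++++++
----------------------------=+*******+++++
------------------------------=+*******+++
--------------------------------=+******++
----------------------------------=*******
------------------------------------+*****
--------------------------------------+***
----===----------------------==+++=----=+*
++=======-------------------=+**++--------
#**=====++=----------------=++++=---------
###***++++++=-------------===++====-------
#######
[... 685 characters left out ...]
=++++++====-:-=+-=*+==**+==+*+==--=+*+
====+++++=====::-===--+*+=+=-+*+=----=++=-
++++++++======:::=+==--+*=--+*+=-::-+*+---
**++++==+========+*++=:-+*+**++-:-=+*=----
****+==++++====+****+=-==+#*+-::-+*+=-----
*****++++++++++*****+===+++*+::-+*+-------
+******++++++*****+=-=+====++=-+*=:-------
-=*******+++*****+=--=**+---+*++=:.::-----
---+*****++*****+=---=**=---=++-::::.::---
----=+********+=----------------::::::.:::
------=+*****+=----------------::.:::::...
-------=+**+=-----------------:.::::::::::
--------=+*=-----------------:.....::.::.:
-----------------------------:.:..:......:
latched bar ends [263. 188.] [276. 179.] fwd bar [265. 189.] lever tip 2.1 [266. 164.] pin [255. 177.]
```

The loop has fallen forward: its bar runs from (267,190) to (279,180), in front of the keeper. Now I'll come in from outside and push the lever back and down.

```bash
python3 -m inch '[{"slide":[0.01,-0.03,0],"yaw":0},{"slide":[0.02,-0.06,0],"yaw":0},{"slide":[0.034,-0.09,0],"yaw":0},{"slide":[0.034,-0.127,0],"yaw":0},{"slide":[0.034,-0.127,0],"yaw":0},{"slide":[0.034,-0.127,-0.03],"yaw":0},{"slide":[0.034,-0.127,-0.06],"yaw":0},{"slide":[0.034,-0.127,-0.07],"yaw":0},{"slide":[0.034,-0.127,-0.07],"yaw":0}]'
python3 -m inch '[{"slide":[0,0.01,0],"yaw":0},{"slide":[0,0.018,0.001],"yaw":0},{"slide":[0,0.026,0.002],"yaw":0},{"slide":[0,0.034,0.004],"yaw":0},{"slide":[-0.001,0.042,0.005],"yaw":0},{"slide":[-0.001,0.05,0.006],"yaw":0},{"slide":[-0.001,0.056,0.006],"yaw":0},{"slide":[-0.002,0.062,0.006],"yaw":0},{"slide":[-0.002,0.062,0.006],"yaw":0}]'
python3 map.py
```

```text
clock: 22.7
position: [0.5132, 0.0843, 0.1494]
ee_rot: [0.698, 0.717, -0.002, -0.001]
ft_force: [-0.9, 0.3, -0.3]
grip_width: 0.001
grasp_force: 0.0
clock: 23.45
position: [0.5127, 0.1492, 0.1576]
ee_rot: [0.696, 0.718, 0.0, -0.0]
ft_force: [0.7, 0.0, 0.2]
grip_width: 0.0
grasp_force: 0.0
------:..:::::.--....  ... ........-++++++
------:.::::...::-.  ..  ..  . ....=++++++
------:.:::....:-=- ..  . ..  ....:=++++++
-------:::... ..:=-... .   . ...::=+++++++
---------:.... ..::.....  .. ..-=+++++++++
----------:....... . ..  . .. :=++++++++++
-----------:... . ...  .. .. .-+++++++++++
-------------...........  ....=+++++++++++
--------------:.....  ..  ..:-++++++++++++
---------------:..... . ...::-+*++++++++++
------------------:...  ..:::=***+++++++++
-------------------:.....:-::=+****+++++++
--------------------: ...--::=+******+++++
--------------------:....--::--+*******+++
--------------------:.  .:-:----=+*******+
--------------------:. ..:--------=*******
--------------------:.. .:----------+*****
---------------------:...:--:---------+***
-=-===----------------:..:--:-------
[... 725 characters left out ...]
=*++++--+*=-
==+==----------===-===+####*+++=-+*+++*+=-
====---------------=+*++##*+*+=-+**++*+---
==------------------=*##*+**+==+*++*+=----
=-----------------:--=**+=+=-+*+++*+------
------------------=---+**=--+*+++*=-------
==--------------=+*++==+*++**++*+=--------
====----------=+****+=-=+#**++*+----------
====++=------=+*****+===++****=::---------
==+****+----=+****+=-=+==-+*+-:.:.:-------
--+******==+*****+=--=**+=-=-::::::::-----
---+*****++*****+=---=**=----::-:::..:----
----=+********+=----------------:::::::::-
------=+*****+=----------------::..:-::.::
-------+***+=----------------:..:.::::::::
--------=+*=-----------------:.:.::...::::
-----------------------------:.::.::::.:.:
```

```bash
python3 -m inch '[{"slide":[0,0.006,0],"yaw":0},{"slide":[0,0.012,0],"yaw":0},{"slide":[-0.001,0.018,-0.001],"yaw":0},{"slide":[-0.001,0.024,-0.003],"yaw":0},{"slide":[-0.001,0.029,-0.005],"yaw":0},{"slide":[-0.001,0.033,-0.007],"yaw":0},{"slide":[-0.001,0.039,-0.011],"yaw":0},{"slide":[-0.002,0.045,-0.016],"yaw":0},{"slide":[-0.002,0.045,-0.016],"yaw":0}]'
python3 map.py
```

```text
clock: 24.25
position: [0.5102, 0.194, 0.1405]
ee_rot: [0.697, 0.718, -0.001, -0.0]
ft_force: [-1.4, 0.6, -0.4]
grip_width: -0.003
grasp_force: 0.0
:...::.. .... .. . .....=+++++++++++++++++
....:::.. ... . .  ....:=+++++++++++++++++
... ..::. ...........::=++++++++++++++++++
......:: .. .  ..  .-=++++++++++++++++++++
...... .... .... ..:=*++++++++++++++++++++
-:. . . ...  .   ..-+***++++++++++++++++++
--:.     ...  .....-+*****++++++++++++++++
---:.... .  .. ..::-+******+++++++++++++++
-----::.. ..   .::::-=*******+++++++++++++
------=-...  ..:::::---+********++++++++++
---------.....:-::-:-----+******++++++++++
----------.. .:--:-:-------+******++++++++
----------.. .:--:-:--------=+*******+++++
--------=-. ..:--:-:----------=+*******+++
----------....:-----------------=+*******+
----------:.. :---=---------------=*******
-----------...:---=-----------------+*****
----------=-:.:--:--------------------=+**
----==-----==---------------------------=+
=+=======--------==-----------=+----------
#**=====+====----=+---------==++=---------
##****++++++=---=++=---::--=+++====-------
######
[... 583 characters left out ...]
=*+=+*+=-=--
---:::------====-++++******++++==+*+=+=---
--------==---===-=+*******++**=+*+=-------
-:---=+++++=---===-+*++*++**+=+*+===------
---=+++++==++=::-===+*+*+=+==+*+--:-------
++++++++=+++++=:--===+*+==-+**==-::-------
**++++==++++++++++*+==+*++**+++=----------
****+==+++++++++****+=-+***+--::----------
*****+++++++++******+===++=+=::::---------
+******++++++*****+=-=*+====-::::.:-------
-=*******+++*****+=--=**+=---::::..::-----
---+*****++*****+=---=**=-----:-:::::::---
----=+**+*****+=----------------::::::.::-
------=+*****+=----------------:.:.:-:::.:
-------+***+=-----------------..:.::::::.:
--------=++=-----------------:.:::::.:::::
-----------------------------:.::.::.:...:
```

```bash
python3 -m inch '[{"slide":[0,0.004,-0.004],"yaw":0},{"slide":[0,0.008,-0.008],"yaw":0},{"slide":[0,0.011,-0.012],"yaw":0},{"slide":[0,0.013,-0.016],"yaw":0},{"slide":[0,0.015,-0.02],"yaw":0},{"slide":[0,0.016,-0.024],"yaw":0},{"slide":[0,0.016,-0.024],"yaw":0}]'
python3 -m inch '[{"slide":[0,0.001,-0.004],"yaw":0},{"slide":[0,0.002,-0.008],"yaw":0},{"slide":[0,0.003,-0.012],"yaw":0},{"slide":[0,0.003,-0.016],"yaw":0},{"slide":[0,0.003,-0.018],"yaw":0},{"slide":[0,0.003,-0.018],"yaw":0}]'
```

```text
clock: 24.88
position: [0.5106, 0.2086, 0.1168]
ee_rot: [0.697, 0.717, -0.001, -0.0]
ft_force: [0.2, -0.1, -0.5]
grip_width: -0.0
grasp_force: 0.0
clock: 25.38
position: [0.5111, 0.2117, 0.1005]
ee_rot: [0.697, 0.717, 0.0, -0.0]
ft_force: [-4.6, -0.8, 11.3]
grip_width: -0.003
grasp_force: 5.6
```

```bash
python3 -m inch '[{"slide":[0,0,-0.001],"yaw":0},{"slide":[0,0,-0.001],"yaw":0}]'
python3 -m inch '[{"slide":[0,0,0.03],"yaw":0},{"slide":[0,0,0.06],"yaw":0},{"slide":[0,0,0.1],"yaw":0},{"slide":[0,0.04,0.12],"yaw":0},{"slide":[-0.03,0.07,0.13],"yaw":0},{"slide":[-0.06,0.1,0.13],"yaw":0},{"slide":[-0.09,0.13,0.13],"yaw":0},{"slide":[-0.11,0.16,0.13],"yaw":0},{"slide":[-0.13,0.2,0.13],"yaw":0},{"slide":[-0.15,0.24,0.13],"yaw":0},{"slide":[-0.17,0.28,0.13],"yaw":0},{"slide":[-0.19,0.32,0.13],"yaw":0},{"slide":[-0.19,0.32,0.13],"yaw":0}]'
python3 map.py
python3 - <<'E'
from fit import *
s=camera("side")
P=lambda x,y,z: proj(s,[*(R@[x,y]+t),z]).round()
print("flat lever tip",P(.026,.011,.0895),P(.026,-.011,.0895),"bar",P(-.0975,.028,.077),P(-.0975,-.03,.077),"wall top near in/out",P(-.085,.095,.095),P(-.1,.095,.095))
c=camera("top"); g=cv2.cvtColor(c["frame"],cv2.COLOR_RGB2GRAY)
for r in g[168:244,216:274]: print("".join(" .:-=+*#%@"[min(9,int(x)//20)] for x in r))
E
```

```text
clock: 25.55
position: [0.5112, 0.2117, 0.1003]
ee_rot: [0.697, 0.717, 0.0, -0.001]
ft_force: [-8.0, -2.4, 21.8]
grip_width: 0.001
grasp_force: 10.6
clock: 26.63
position: [0.3153, 0.5371, 0.2275]
ee_rot: [0.694, 0.72, -0.001, -0.001]
ft_force: [-1.2, -0.6, -0.3]
grip_width: 0.004
grasp_force: 0.0
------=+*******+++++++++++++++++++++++++++
--------=+*****+++++++++++++++++++++++++++
----------+******+++++++++++++++++++++++++
------------+******+++++++++++++++++++++++
--------------+******+++++++++++++++++++++
---------------=+******+++++++++++++++++++
-----------------=+******+++++++++++++++++
-------------------=+*****++++++++++++++++
---------------------=*******+++++++++++++
-----------------------=*******+++++++++++
-------------------------+******++++++++++
---------------------------+******++++++++
----------------------------=+******++++++
------------------------------=+******++++
--------------------------------=+******++
----------------------------------=******+
------------------------------------=*****
----==--------------------------------+***
---+#*+--------------------
[... 5330 characters left out ...]
========----------::-::::::-----------------=++++--
::::::::--:----::::::::::::::::::::-----------=+++++++++--
:::::::::::::::::::::::::::::::::::----------=++++++++++--
::::::::::::::::::::::::::::::::::----------=+++++++++++--
::::::::::::::::::::::-:---:::-------------=++++++++++++--
::::::::::-------------------=++++++++=---=++++++++++===-=
=============+++++++++++++++=========-------------------==
========-------------------------=====------------=----===
--===---------------------------==========================
---------------------=====================================
----------------------====================================
-------------------------=================================
```

Run:
```python
from fit import *
c=camera("top"); s=camera("side")
# near loop corner seen in side view
print("corner",onfy(s,262.5,186.5,.027),onfy(s,262.5,187.2,.027))
g=cv2.cvtColor(s["frame"],cv2.COLOR_RGB2GRAY); G=cv2.resize(g[174:194,250:282],None,fx=3,fy=3,interpolation=cv2.INTER_CUBIC)
for r in G[::2]: print("".join(" .:-=+*#%@"[min(9,int(x)//22)] for x in r))
P=lambda cam,x,y,z: proj(cam,[*(R@[x,y]+t),z]).round(1)
print("side notch floor in/out near",P(s,-.085,.045,.075),P(s,-.1,.045,.075),"keeper tip ends",P(s,-.098,.018,.087),P(s,-.098,-.018,.087))
g=cv2.cvtColor(c["frame"],cv2.COLOR_RGB2GRAY)
print("top: bar hooked",P(c,-.0975,.027,.078),P(c,-.0975,-.03,.078),"wall in/out top",P(c,-.085,0.07,.095),P(c,-.1,0.07,.095))
for v in range(188,216): print(v,g[v,248:268])
```

```text
corner [-95.4  81.3] [-95.3  78.4]
----------=++***##*******##*****+++===-----===---:::---=++******+++++++++++===------------------
-----:::--=++*****************+++====-----=======-------==+++*****++++++++===-------------------
---::::::-=+++++++*********+++===---=======++****++==--::---=++******++++===--------------------
-----------=====++++****+++===---===++++++++********++=-------==++*******++++==-----------------
========---------====+++===-----==++***************+++======---===+++********++======-----------
**++======----::::---===-----==+++****************+=--===+++++++======+++********+++=====-------
*******++++=--:::::--------===++*********#**********+++********++====++************++==---------
==+***###**+=------------==++*********#******************#****+++++++***++++==+++++===----------
---=++*****++====------===+********************************++===+*****++==========--------------
---===+++*****++========++***##***********#**************++===++****+++=++=====-----------------
-----====++******+++++++****###********#####********++++++=++++++++==========------------------
[... 3517 characters left out ...]
03 102  97  75  63  71  79  73  67  54  39  36  35  38
  42  52]
207 [ 88  94 100 101  90  85  94  73  61  71  79  76  68  60  45  37  36  37
  44  55]
208 [ 96  99 100  95  76  70  82  66  69  79  74  84  71  62  47  42  41  41
  46  56]
209 [85 81 81 79 72 67 74 68 75 88 88 88 69 62 51 52 48 53 62 75]
210 [80 78 76 79 83 90 91 89 90 93 97 91 69 60 51 54 50 57 65 78]
211 [88 81 80 80 81 84 85 87 86 83 80 75 64 60 51 55 52 57 64 78]
212 [60 59 61 60 60 63 72 73 78 86 86 85 78 63 51 57 52 57 65 80]
213 [65 65 67 68 66 66 69 66 71 89 89 88 84 65 52 55 52 56 65 79]
214 [71 69 68 72 71 69 69 66 70 90 91 90 86 71 52 55 52 56 59 77]
215 [71 70 71 70 71 69 68 69 76 87 85 83 78 66 51 56 53 55 58 75]
```

Lever is flat, and the loop's near corner measures frame (-95, 80) mm, below the lip's tip, so it is hooked in front of the keeper. From above, the wall sits centred on the side-wall ends, and the arm is clear.

```bash
python3 -c "
from workcell import *
print(hand_in())"
```

```text
the job is handed in; nothing more can be done
None
```

I handed the job in at about 27 s of robot time: the wall stands in the opening, the loop is over the keeper, the lever is flat and the arm is clear; I judged the hook and the flush, centred fit from camera measurements only and did not test the clamp by pulling on the wall.

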